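# Wedge the rocking pump unit steady

## Robot

A 6-joint arm with a two-finger parallel gripper is mounted at the origin on the work surface. World frame = base frame: x ahead of the robot, y to its left, z up, the work surface at z = 0. Lengths are in m, angles in rad, forces in N, time in s.
With the tool pointing down it reaches from about 0.375 to 0.9 m from the base axis. Payload 3.1 kg.
Tool frame: the origin (TCP) lies midway between the tips of the shut fingers; the grasp point (between the pads) lies 19 mm behind it (arm.grasp_offset is the distance from the TCP to the grasp point, in m); x points along the fingers, y is the direction in which the jaws open and shut, and the axes are right-handed (so a half turn about x gives the same grasp; the last joint's range is limited). The gripper opens to 85 mm and grips with 20 to 120 N. Pads are 22 mm wide; open, the fingers measure 114 mm over their backs; the gripper's body (76 mm by 85 mm) begins 54 mm behind the grasp point. The pads swing forward as they close: fully open they stand 13 mm farther back than shut.
Start: joints at [0.944, 0.527, 1.433, -0, 1.181, -0.178], TCP at [0.271, 0.563, 0.231] pointing down, gripper open.
Joint ranges: [-3.08, 3.08], [-0.75, 2.2], [0.22, 2.44], [-1.43, 4.57], [0, 2.65], [-2.85, 2.85]. Speed limits (rad/s): [2.79, 2.79, 3.14, 3.14, 3.14, 3.14].

## Interface

Orientations are given as a 3x3 rotation matrix whose columns are the frame's x, y, z axes.
In Python, from cell import arm, fingers, inverse_kinematics, viewer gives the robot as it stands. The module is installed in compiled form; this text tells all that it offers. Calls block until the motion is done:
- arm.movep(position, orientation): joint-space move of the TCP to a pose.
- arm.move_linear(position, attitude=None, vel=0.15, threshold=None): straight line of the TCP; attitude=None keeps the orientation; vel is the mean speed in m/s. With threshold (N) it stops when the force on the tool has changed by that much, and returns True; else False.
- arm.move_j(angles): joint-space move.
- fingers.move_gripper(opening, strength=None): opening from 0.0 (shut) to 1.0 (fully open); strength is the grip in N (None keeps the last); returns when the fingers have stopped.
- arm.sleep(seconds).
- inverse_kinematics(position, orientation): joint angles nearest the present ones, or None.
- viewer.read_camera(name): name is "scene" or "top" or "wrist"; returns (picture, depth): 420x560x3 uint8, blue, green, red; 420x560 float32, m along the optical axis (not along the pixel's ray), 0 where there is no reading.
- viewer.camera_params(name): a dict with "K" (3x3 intrinsics, pixels), "eye" and "attitude" of the camera in the world; the wrist camera has in their place "tool_from_camera" (4x4, takes a point from camera to tool coordinates, whose origin is the TCP and whose axes are the tool frame's). Camera axes: x right, y up, looking along -z (the intrinsics and any distortion apply to the point x, -y, -z); pixel columns grow to the right and rows downward; lengths in m; the calibration is good to about 2 mm. A picture is of the moment at which its call begins: read the wrist's pose just before it. camera_params takes no time and is no camera call.
A pose or a line that the arm cannot do raises arm.Unreachable and nothing moves.
- arm.close_job(): hands the job in, once; it reports no verdict.
Readings, each from a call of its own:
- arm.current_time_s(): time.
- arm.current_joint_positions(): joint angles.
- arm.current_joint_velocities(): joint speeds.
- arm.current_effort(): joint torques, N m.
- arm.current_eef_pos(): TCP position.
- arm.current_tool_rot(): TCP orientation.
- arm.current_wrist_force(): force on the tool from outside, world axes, zero at the start.
- arm.current_wrist_torque(): the same for the moment, N m.
- arm.current_width(): opening from 0.0 (shut) to 1.0 (fully open).
Only numpy, scipy, OpenCV 4.12 (cv2) and the standard library are available. Lean on these libraries where they do the work, as an engineer would, in place of code of your own. Each camera call takes 0.05 s, during which the arm holds its last target.

## Task

The cream pump unit rocks because its foot at the far left corner, as the robot sees it, is too short: first press down on the deck above that foot and feel the corner tip down. Let it come back, then push the wooden wedge along the bench, thin end first, under that foot until it is snug, without picking up the wedge or shoving the unit or the things around out of place. Finally press firmly on the same corner (about 10 newtons) to check that it no longer rocks, pushing the wedge further in if it does, and finish while still pressing down there with the fingers, the unit steady and level on its wedge.

Things in the scene. Friction and masses are not known exactly. Their poses are not given: they have to be found in the camera images.
- pump: Pump unit: loose cream case, 220 (its x) x 240 mm (its y), underside 22 mm above the bench, about 4.5 kg. Its right part (110 mm wide) is 130 mm high with a round pump head (72 mm, 30 deep) towards the robot (-x); its left part is a low flat deck, 130 mm wide, top 50 mm above the bench. Four domed feet; the far left one (+x, +y), under the deck, is too short. Origin: on the bench under the middle.
- pump_corner (a point): The place to press: on the deck's flat top right above the short foot, 25 mm in from the deck's left and far edges, 50 mm above the bench when untouched. About 2 to 6 N here tips the unit over the diagonal of the two neighbouring feet until the short foot meets the bench, 4.5 to 9.5 mm lower (0.035 to 0.075 rad); it falls back when let go. Axes as the pump unit.
- short_foot (a point): Point at bench level right below the axis of the short foot, a dome of 11 mm radius whose underside hangs 4.5 to 9.5 mm above the bench (it differs from start to start and cannot be read). The axis lies 25 mm in from the case's left and far faces. Axes as the pump unit.
- wedge: Plain wooden wedge lying flat on the bench left of the pump unit, about 0.1 kg: 120 mm long (its y), 60 mm wide (its x), its top sloping evenly from 2.5 mm at the thin end (-y) to 26 mm at the thick end (+y). The thin end roughly faces the short foot, 20 to 65 mm from its axis. Origin: centre of its underside.
- wedge_toe (a point): Middle of the wedge's thin edge, at bench level. When the wedge is snug this edge is about 10 to 40 mm past the short foot's axis. Axes as the wedge.
- wedge_heel (a point): Middle of the wedge's upright thick-end face (60 wide, 26 mm high), 13 mm above the bench: the face to push, along the wedge's -y. It slides with under 1.5 N; when it meets the foot the push climbs. 3 to 8 N leaves it tight; from about 9 N on the whole unit begins to slide and turn. Axes as the wedge.
- bottle: Bystander: upright white bottle, 56 mm diameter, 150 mm high, right of the pump unit. Origin: centre of its underside.
- beaker: Bystander: open glass beaker, 68 mm diameter, 85 mm high, right of the pump unit. Origin: centre of its underside.
- jar: Bystander: amber jar with black cap, 52 mm diameter, 70 mm high, left of the pump unit, nearer the robot than the wedge. Origin: centre of its underside.
- vial: Bystander: small upright capped vial, 28 mm diameter, 55 mm high, left of the pump unit between jar and wedge. Origin: centre of its underside.
- screwdriver: Bystander: screwdriver with black handle, 180 mm long, under 35 mm high, lying beyond the wedge (larger x). Origin: underside.
- block: Bystander: plain flat wooden block, 80 x 40 x 20 mm, no slope, lying at the left, nearer the robot. Not the wedge. Origin: centre of its underside.
- rack: Bystander: white rack with eight capped tubes, 60 x 130 mm, 74 mm high, beyond the pump unit (larger x). Origin: centre of its underside.
There are look-alikes about, which are no part of the job. Leave any yellow look-alike of the wedge alone.

How it is judged:
On the way, in this order (a step that is already met when the one before it is completed fails the run):
1. the fingers press the pump unit's corner down and it tips by more than 0.02 rad (contact force between the fingers and pump above 1 N and angle between pump's own z axis and vertical above 0.02 rad), for 0.1 s.
2. the unit is let go and comes back level (contact force between the fingers and pump below 0.1 N and angle between pump's own z axis and vertical below 0.012 rad), for 0.1 s.
At the end, for the whole second after the job is handed in: The fingers still press on the pump unit with more than 6 N; it stays within 0.012 rad of level and at rest; the wedge lies flat on the bench at rest, its centre within 72 mm of the short foot's axis, and carries the unit with more than 1.5 N (contact force between the fingers and pump above 6 N and contact force between wedge and pump above 1.5 N and angle between pump's own z axis and vertical below 0.012 rad and angle between wedge's own z axis and vertical below 0.03 rad and horizontal distance between wedge and short_foot below 0.072 m and angular speed of pump below 0.05 rad/s and linear speed of wedge below 0.01 m/s); the arm keeps its last pose, push and grip.
It fails at once if the wedge is lifted off the bench (height (world z) of wedge above 0.012 m).
It fails at once if the pump unit is lifted (height (world z) of pump above 0.012 m).
It fails at once if the pump unit is shoved more than 30 mm along the bench (distance of pump from where it was at the start of the episode above 0.03 m).
It fails at once if the pump unit is tipped far over (angle between pump's own z axis and vertical above 0.15 rad).
It fails at once if a bystander (bottle, beaker, jar, vial, screwdriver, block or rack) is moved more than 30 mm or knocked over (distance of any of bottle, beaker, jar, vial, screwdriver, block, rack from where it was at the start of the episode above 0.03 m or angle between any of bottle, beaker, jar, vial's own z axis and vertical above 0.5 rad).
It also fails if it takes over 56 s, if anything falls off the work surface, if the arm or the gripper's body presses on something with over 40 N, if the wrist force passes 120 N, or if a joint passes its speed limit or range.

## Working session

There is one attempt and no reset: what is moved stays moved. The work goes in short steps, each a Python script; the robot and the scene stay as the last script left them, time stands still between calls to the robot, and variables do not carry over. Pictures are saved under pics/ and viewed, and the job is handed in when it is done.

```bash
ls; mkdir -p pics; cat > h.py <<'E'
import numpy as np, cv2
from cell import arm, fingers, inverse_kinematics, viewer
def snap(n,f):
    im,d=viewer.read_camera(n); cv2.imwrite('pics/'+f+'.png',im); np.save('pics/'+f+'.npy',d); return im,d
def px2w(n,u,v,z=None,d=None):
    p=viewer.camera_params(n);K=np.array(p['K']);R=np.array(p['attitude']);e=np.array(p['eye'])
    r=np.array([(u-K[0,2])/K[0,0],-(v-K[1,2])/K[1,1],-1.0]); w=R@r
    t=d if d is not None else (z-e[2])/w[2]
    return e+t*w
E
python3 - <<'E'
from h import *
print(arm.current_time_s())
for n in('scene','top'):
    snap(n,n+'0'); p=viewer.camera_params(n); print(n,p)
print(arm.current_tool_rot(),arm.current_eef_pos())
E
```

```text
pics
0.0
scene {'K': array([[388.15516469,   0.        , 281.86419608],
       [  0.        , 388.15516469, 211.90594701],
       [  0.        ,   0.        ,   1.        ]]), 'eye': array([ 1.00141008, -0.0314743 ,  0.81164945]), 'attitude': array([[-0.0120482 , -0.86500437,  0.50161966],
       [ 0.9999261 , -0.01123689,  0.00463967],
       [ 0.00162331,  0.50163849,  0.86507583]])}
top {'K': array([[415.27636468,   0.        , 277.93666546],
       [  0.        , 415.27636468, 219.29303131],
       [  0.        ,   0.        ,   1.        ]]), 'eye': array([ 0.35774436, -0.03243621,  0.97609564]), 'attitude': array([[ 0.04874521,  0.97647171, -0.21006403],
       [-0.99880726,  0.04706056, -0.01301394],
       [-0.00282201,  0.21044785,  0.97760101]])}
[[-1.17823328e-03  4.33827889e-01  9.00994991e-01]
 [-1.60969355e-03  9.00993627e-01 -4.33829337e-01]
 [-9.99998010e-01 -1.96147799e-03 -3.63250717e-04]] [0.27074054 0.56258582 0.23044266]
```

View pics/scene0.png

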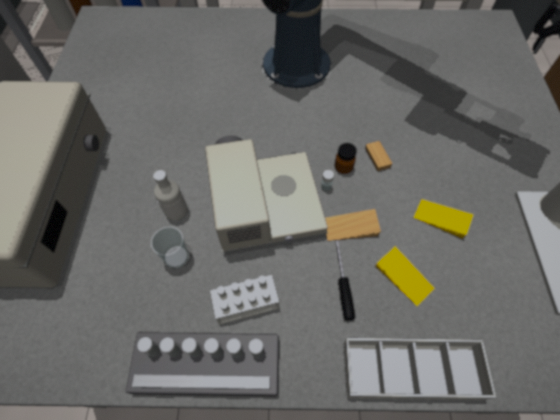

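View pics/top0.png

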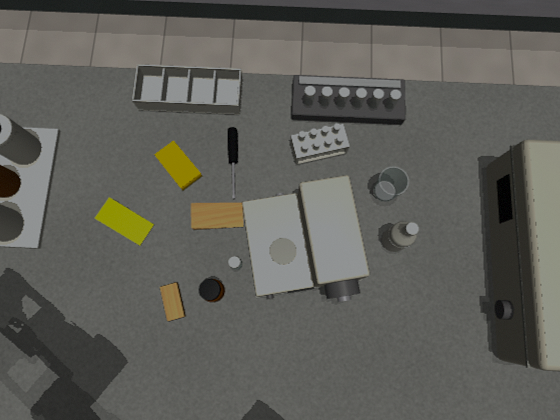

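```bash
python3 - <<'E'
from h import *
a=cv2.imread('pics/top0.png')[170:310,150:350]; cv2.imwrite('pics/topc.png',cv2.resize(a,None,fx=4,fy=4,interpolation=cv2.INTER_CUBIC))
a=cv2.imread('pics/scene0.png')[130:270,200:400]; cv2.imwrite('pics/scenec.png',cv2.resize(a,None,fx=4,fy=4,interpolation=cv2.INTER_CUBIC))
E
```

```text
(no output)
```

View pics/topc.png

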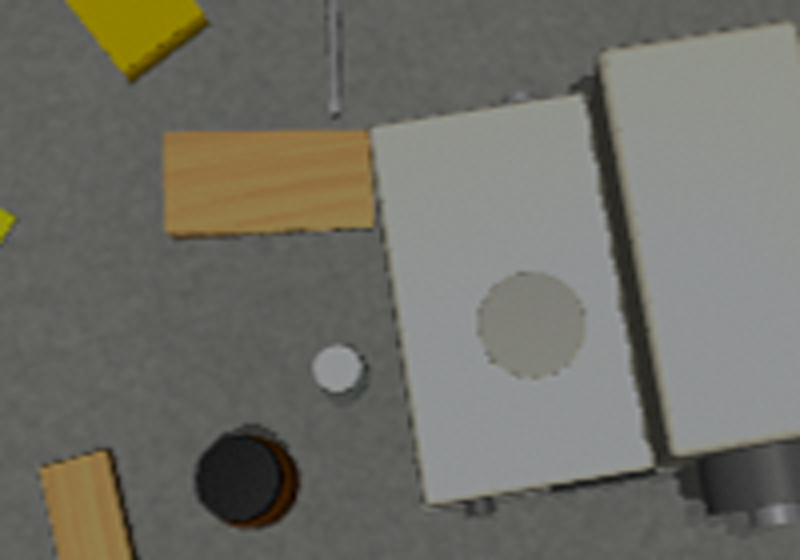

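View pics/scenec.png

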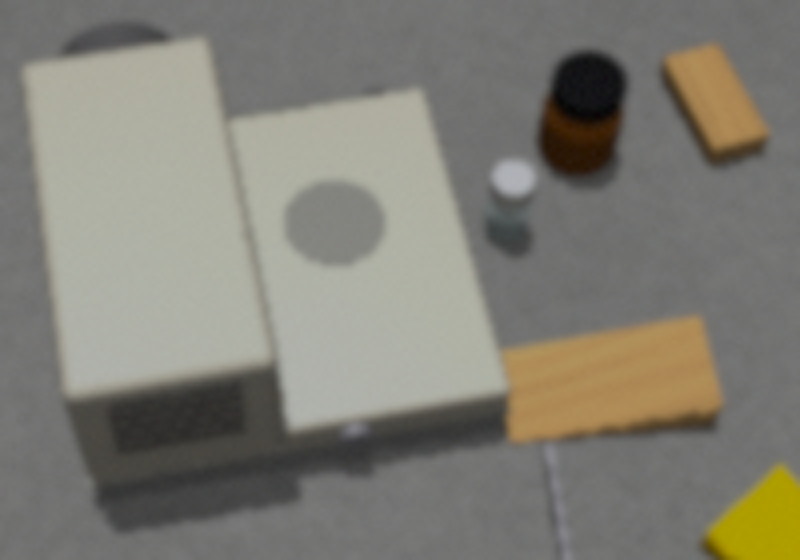

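```bash
python3 - <<'E'
from h import *
np.set_printoptions(precision=4,suppress=True)
T=lambda x,y,z:px2w('top',150+(x+.5)/4-.5,170+(y+.5)/4-.5,z)
S=lambda x,y,z:px2w('scene',200+(x+.5)/4-.5,130+(y+.5)/4-.5,z)
print('deck top FL,FR,NL,NR');
for p in[(372,127),(583,94),(428,503),(653,468)]:print(T(*p,.05))
print('deck scene FL,FR,NL,NR')
for p in[(505,393),(288,432),(422,90),(232,118)]:print(S(*p,.05))
print('wedge heel far, near top edge; scene')
for p in[(164,132),(166,232)]:print(T(*p,.026))
for p in[(721,405),(703,318)]:print(S(*p,.026))
print('wedge at case edge: far, near (z~.01)')
for p in[(370,131),(374,227)]:print(T(*p,.0065))
for p in[(510,440),(507,348)]:print(S(*p,.0065))
# driver tip, vial, jar
print('tip',T(334,112,.005),'vial',T(338,368,.055),'jar',T(240,475,.07))
E
```

```text
deck top FL,FR,NL,NR
[0.595  0.0632 0.05  ]
[ 0.6205 -0.0574  0.05  ]
[0.3839 0.0183 0.05  ]
[ 0.4088 -0.1044  0.05  ]
deck scene FL,FR,NL,NR
[0.5994 0.0624 0.05  ]
[ 0.625  -0.0571  0.05  ]
[0.3869 0.0203 0.05  ]
[ 0.4103 -0.097   0.05  ]
wedge heel far, near top edge; scene
[0.5922 0.1882 0.026 ]
[0.5323 0.1814 0.026 ]
[0.5929 0.188  0.026 ]
[0.5354 0.184  0.026 ]
wedge at case edge: far, near (z~.01)
[0.6036 0.0687 0.0065]
[0.5449 0.0624 0.0065]
[0.607  0.0693 0.0065]
[0.5462 0.0704 0.0065]
tip [0.6148 0.0914 0.005 ] vial [0.4549 0.0723 0.055 ] jar [0.3932 0.1193 0.07  ]
```

```bash
cat >> h.py <<'E'
def R(t):
    c,s=np.cos(t),np.sin(t); return np.array([[0,c,s],[0,s,-c],[-1,0,0.]])
C=np.array([.5785,.0345]); HEEL=np.array([.563,.1855]); YW=.1; DIR=np.array([np.sin(YW),-np.cos(YW)])
np.set_printoptions(precision=4,suppress=True)
def st(): print('t%.2f'%arm.current_time_s(),arm.current_eef_pos(),'F',arm.current_wrist_force())
E
python3 - <<'E'
from h import *
fingers.move_gripper(0.0,40)
print(inverse_kinematics([*C,.15],R(YW)))
arm.movep([*C,.13],R(YW)); st()
arm.move_linear([*C,.060],vel=.1); arm.sleep(.2); st()
print(arm.move_linear([*C,.040],vel=.02,threshold=1.0)); st()
for i in range(3): arm.sleep(.1); st()
E
```

```text
[-0.1332  0.5718  1.6249 -0.      0.9448 -0.2332]
t3.08 [0.5785 0.0355 0.1302] F [ 0.49   -0.4728  0.0955]
t4.13 [0.579  0.0344 0.0608] F [ 0.1641  0.1733 -0.4558]
True
t4.75 [0.578  0.0345 0.0486] F [-0.4111 -0.4835  3.5607]
t4.85 [0.578  0.0344 0.0488] F [-0.8569  0.1289  2.8818]
t4.95 [0.578  0.0344 0.0489] F [-0.2041 -0.4497  1.6531]
t5.05 [0.578  0.0344 0.0489] F [-0.0888 -0.7333  2.2951]
```

```bash
cat >> h.py <<'E'
def F(n=5):
    f=[]
    for _ in range(n): f.append(arm.current_wrist_force()); arm.sleep(.02)
    return np.mean(f,0)
E
python3 - <<'E'
from h import *
z=.0485
while z>.036:
    z-=.0008
    arm.move_linear([*C,z],vel=.02); f=F(); print('%.4f'%z,arm.current_eef_pos()[2],f)
    if f[2]>9: break
im,d=snap('scene','press1'); st()
E
```

```text
0.0477 0.047625008060155044 [-0.4867  0.6342  2.3466]
0.0469 0.046901939916718476 [-0.1806  2.2811  2.9179]
0.0461 0.04611885828685712 [-0.4483  2.3284  2.8918]
0.0453 0.045317927654010826 [0.5099 2.0734 3.1138]
0.0445 0.04454211186996952 [1.1175 1.8837 2.5795]
0.0437 0.04373563221715524 [1.6227 1.6382 2.709 ]
0.0429 0.04343482052418727 [0.6071 1.6026 5.9892]
0.0421 0.043263326872419544 [0.3012 1.6729 9.9959]
t7.77 [0.5789 0.0345 0.0433] F [-0.7651  1.8234  9.7446]
```

```bash
python3 - <<'E'
from h import *
arm.move_linear([*C,.06],vel=.04); arm.sleep(.6); st(); print(F())
arm.move_linear([*C,.10],vel=.15)
P=HEEL-DIR*.033
arm.move_linear([*P,.10],vel=.15)
arm.move_linear([*P,.008],vel=.1); arm.sleep(.3); st(); print(F()); snap('top','top1'); snap('scene','scene1')
a=cv2.imread('pics/top1.png')[150:310,150:350];b=cv2.imread('pics/scene1.png')[130:290,240:440]
cv2.imwrite('pics/c1.png',cv2.resize(np.hstack([a,b]),None,fx=2,fy=2,interpolation=cv2.INTER_CUBIC))
E
```

```text
t8.97 [0.5785 0.0345 0.06  ] F [-0.0786  0.3145  0.3799]
[ 0.0892  0.0914 -0.0409]
t12.22 [0.56   0.2184 0.0085] F [-0.4417  0.2537 -0.1429]
[0.2294 0.1284 0.0335]
```

View pics/c1.png

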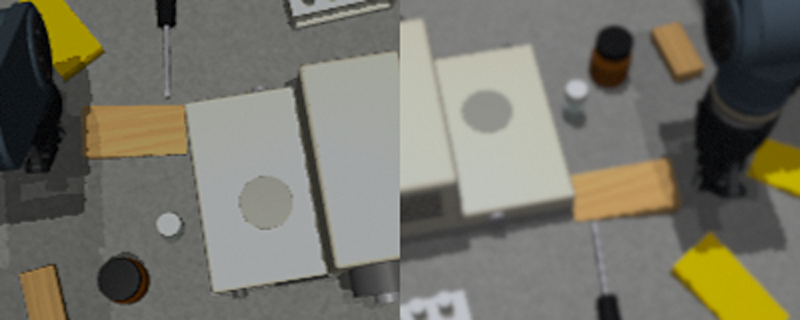

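```bash
python3 - <<'E'
from h import *
P=HEEL-DIR*.033
lat=np.array([np.cos(YW),np.sin(YW)])
def go(s,v): arm.move_linear([*(P+DIR*s),.008],vel=v)
for s in np.arange(.01,.11,.01):
    go(s,.05); f=-F(3)[:2]; a=f@DIR; print('%.3f'%s,'push %.2f lat %.2f'%(a,f@lat)); 
    if a>2.5 or s>.055: break
s+=.0
while s<.105 and a<5:
    s+=.0015; go(s,.02); f=-F(6)[:2]; a=f@DIR; print('%.4f'%s,'push %.2f lat %.2f'%(a,f@lat),(arm.current_eef_pos()[:2]-P)@DIR)
st(); snap('top','top2'); snap('scene','scene2')
a=cv2.imread('pics/top2.png')[150:310,150:350];b=cv2.imread('pics/scene2.png')[130:290,240:440]
cv2.imwrite('pics/c2.png',cv2.resize(np.hstack([a,b]),None,fx=2,fy=2,interpolation=cv2.INTER_CUBIC))
E
```

```text
0.010 push -0.08 lat -0.19
0.020 push -0.06 lat 0.30
0.030 push 0.49 lat 0.24
0.040 push -0.27 lat -0.09
0.050 push 0.49 lat -0.53
0.060 push 0.54 lat 0.18
0.0615 push -0.34 lat 0.12 0.0614727182321926
0.0630 push 0.49 lat -0.05 0.06301408362997322
0.0645 push 0.39 lat -0.39 0.06460345356242729
0.0660 push -0.11 lat 0.16 0.06612595007925627
0.0675 push 0.14 lat 0.38 0.06761223394550504
0.0690 push 1.84 lat 0.04 0.06881762715187459
0.0705 push 5.15 lat 0.20 0.07006408122385879
t17.25 [0.5666 0.1486 0.008 ] F [-0.904   5.0597  0.9279]
```

View pics/c2.png

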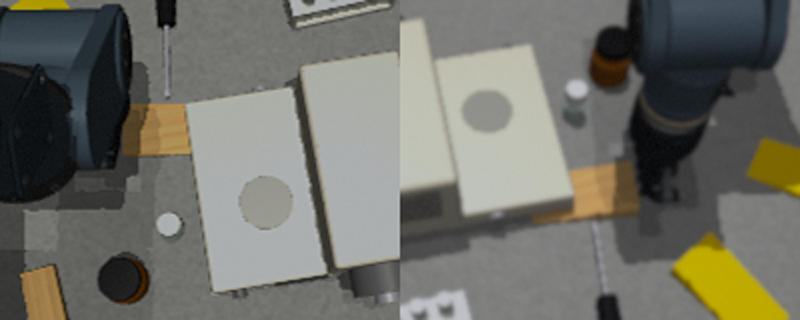

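```bash
python3 - <<'E'
from h import *
P=HEEL-DIR*.033
arm.move_linear([*(P+DIR*.0711),.008],vel=.02); arm.sleep(.2); print('push',-F(8)[:2]@DIR)
arm.move_linear([*(P+DIR*.050),.008],vel=.08)
arm.move_linear([*(P+DIR*.050),.10],vel=.15)
arm.move_linear([*C,.10],vel=.15)
arm.move_linear([*C,.056],vel=.1); arm.sleep(.2); print(F())
z=.0525
while z>.040:
    z-=.0005
    arm.move_linear([*C,z],vel=.02); f=F(4); print('%.4f'%z,arm.current_eef_pos()[2],f)
    if f[2]>10 : break
for i in range(3): arm.sleep(.2); print(F(8))
st(); im,_=snap('top','top3'); im2,_=snap('scene','scene3')
cv2.imwrite('pics/c3.png',cv2.resize(np.hstack([im[150:310,150:350],im2[130:290,240:440]]),None,fx=2,fy=2,interpolation=cv2.INTER_CUBIC))
E
```

```text
push 6.1227546329681
[-0.1117  0.1497 -0.0883]
0.0520 0.05188672592667838 [-0.0364 -0.1976 -0.2939]
0.0515 0.05151151943670759 [ 0.3966 -0.0151  0.1416]
0.0510 0.05098353744717597 [ 0.1266 -0.2034  0.0928]
0.0505 0.05049383389511934 [-0.1302 -0.1138 -0.2173]
0.0500 0.049977968362510665 [-0.0056  0.1037  0.0477]
0.0495 0.049476953100863086 [-0.3057  0.0734 -0.2627]
0.0490 0.049312014339298466 [-0.7991  0.3234  3.6   ]
0.0485 0.04924471356192711 [-1.7529  0.1231  6.9931]
0.0480 0.04915875117274783 [-2.5799  0.227   9.9748]
0.0475 0.049109025180488416 [-2.5648  0.2152 12.8669]
[-2.9678  0.2203 12.7523]
[-3.0232  0.3948 12.423 ]
[-2.7792  0.3515 12.2934]
t25.31 [0.5786 0.0345 0.0491] F [-2.712   0.0584 12.4914]
```

View pics/c3.png

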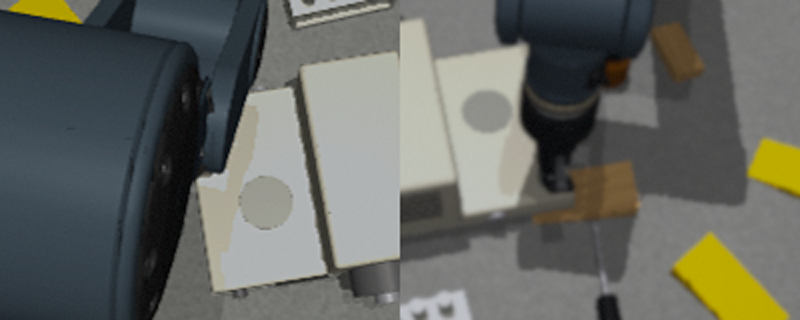

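```bash
python3 - <<'E'
from h import *
arm.move_linear([*C,.0479],vel=.02); arm.sleep(.5); print(F(8)); arm.sleep(.4); print(F(8)); st()
arm.close_job()
E
```

```text
[-2.7892  0.2826 10.7188]
[-2.3921  0.5179 10.6218]
t26.82 [0.5786 0.0345 0.0492] F [-2.7702  0.5078 10.1868]
the job is handed in; nothing more can be done
```

I wedged the short foot and handed the job in at about 27 s, with the shut fingers still pressing the corner at about 10.5 N. No verdict is reported.

- **First press:** the corner sank about 6 mm at around 3 N, then turned stiff as the foot met the bench. I let it go, the reading returned to zero, and the picture showed the deck level again.
- **Wedge:** it slid freely for about 46 mm. The push then climbed, and I stopped at 6.1 N, with the thin edge an estimated 17 mm past the foot's axis.
- **Final check:** pressing with up to 12.9 N, the corner gave only about 0.4 mm, so it no longer rocks. I eased back and the push held steady, though there was also about 2.5 N of sideways force on the tool.

I saw no shift of the unit or the other things in the last pictures, though the arm hid part of the scene. I could not measure the load on the wedge. No check failed or disagreed.

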